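# Shut the slip bottles and put them back on their own sample tiles

## Task

The two slip bottles were left open and on each other's sample tiles. Leaving both where they stand, first push both push-pull tops down until they snap fully shut; only then swap the bottles, so that each is set down gently (not dropped) and stands upright in the middle of the tile of its own colour, still shut. Leave the brush pot, the bowl and the wooden beater as they are.

Things in the scene. Friction and masses are not known exactly. Their poses are not given: they have to be found in the camera images.
- blue_bottle: Squeeze bottle of blue slip, loose, rigid, 0.2 to 0.4 kg: off-white upright cylinder 52 mm in diameter, sides straight up to 84 mm, dark blue band from 15 to 55 mm up, then a shoulder to 97 mm and a white neck that shows only while the top is open. Origin: centre of its foot, z up. Grip it on the straight sides, about 68 mm up. Starts on the other colour's tile.
- blue_top (a joint): Push-pull top of the blue bottle: dark blue cap 26 mm in diameter (31 at its foot), 18 mm high; slides 10 mm along the bottle's axis, cannot come off. Value 0 = fully open (start), 0.010 = pressed fully shut. A snap detent holds it at either end: about 9 N straight down frees it, half way it tips over and snaps down onto a hard stop.
- blue_press (a point): Centre of the flat upper face (26 mm across) of the blue bottle's top. 116 mm above the bottle's foot when shut, 126 mm when open.
- blue_tile: Fired sample tile of the blue slip, the home of the blue bottle: flat dark blue square 100 x 100 mm, 6 mm thick, fixed to the bench. Origin at the centre of its underside, on the bench at height 0; the bottle's foot stands at height 6 mm.
- ochre_bottle: Squeeze bottle of ochre slip, loose, rigid, 0.2 to 0.4 kg: off-white upright cylinder 52 mm in diameter, sides straight up to 84 mm, ochre yellow band from 15 to 55 mm up, then a shoulder to 97 mm and a white neck that shows only while the top is open. Origin: centre of its foot, z up. Grip it on the straight sides, about 68 mm up. Starts on the other colour's tile.
- ochre_top (a joint): Push-pull top of the ochre bottle: ochre yellow cap 26 mm in diameter (31 at its foot), 18 mm high; slides 10 mm along the bottle's axis, cannot come off. Value 0 = fully open (start), 0.010 = pressed fully shut. A snap detent holds it at either end: about 9 N straight down frees it, half way it tips over and snaps down onto a hard stop.
- ochre_press (a point): Centre of the flat upper face (26 mm across) of the ochre bottle's top. 116 mm above the bottle's foot when shut, 126 mm when open.
- ochre_tile: Fired sample tile of the ochre slip, the home of the ochre bottle: flat ochre yellow square 100 x 100 mm, 6 mm thick, fixed to the bench. Origin at the centre of its underside, on the bench at height 0; the bottle's foot stands at height 6 mm.
- brush_pot: Bystander: white pot 76 mm in diameter, 90 mm high, with three brushes standing up to 200 mm above the bench. Origin at the centre of its foot.
- bisque_bowl: Bystander: terracotta bowl 100 mm in diameter, 45 mm high. Origin at the centre of its foot.
- beater: Bystander: flat wooden clay beater lying on the bench, 215 mm long, 45 mm wide, 20 mm thick; its x axis runs from handle to blade, origin about 130 mm from the handle's end, on its underside.
There are look-alikes about, which are no part of the job. There is more than one size of the ochre_tile; the job needs the smallest.

How it is judged:
By the outcome, as a careful person would: the job done as asked, in the order asked, and still so for the second after the job is handed in, with the robot touching nothing.
It also fails if it takes over 72 s, if anything falls off the work surface, if the arm or the gripper's body presses on something with over 40 N, if the wrist force passes 120 N, or if a joint passes its speed limit or range.

## Robot

A 7-joint arm with a two-finger parallel gripper is mounted at the origin on the work surface. World frame = base frame: x ahead of the robot, y to its left, z up, the work surface at z = 0. Lengths are in mm, angles in rad, forces in N, time in s.
With the tool pointing down it reaches from about 425 to 1025 mm from the base axis. Payload 9.4 kg.
Tool frame: the origin (TCP) lies midway between the tips of the shut fingers; the grasp point (between the pads) lies 19 mm behind it (robot.grip_depth is the distance from the TCP to the grasp point, in mm); z points along the fingers, y is the line along which they close (so a half turn about z gives the same grasp; the last joint's range is limited). The gripper opens to 85 mm and grips with 20 to 120 N. Pads are 22 mm wide; open, the fingers measure 114 mm over their backs; the gripper's body (76 mm by 85 mm) begins 54 mm behind the grasp point. The pads swing forward as they close: fully open they stand 13 mm farther back than shut.
Start: joints at [-1.287, 0.599, -0.003, 1.599, 0.002, 0.943, -0.08], TCP at [255.946, 678.319, 231.275] pointing down, gripper open.
Joint ranges: [-2.57, 2.57], [-0.35, 1.97], [-1.29, 1.29], [0.11, 2.56], [-1.05, 4.19], [0.11, 1.86], [-2.63, 2.63]. Speed limits (rad/s): [2.22, 2.22, 3.01, 3.01, 3.14, 3.14, 3.14].

## Interface

Orientations are given as a rotation vector (axis times angle).
In Python, from workcell import robot gives the robot as it stands.
- The arm moves only by the tool arm_command, never from a script. Its argument "increments" is a list of rows, each an object with "slide": the shift along the tool's x, y, z in cm, a list of three; "angular": the turn, a rotation vector about the tool's x, y, z in degrees, a list of three; "gripper": the opening in per cent of the stroke, from 0 (shut) to 100 (fully open). A call has 1 to 12 rows; each row shifts and turns the commanded pose from where the row before left it, along the tool's axes as they then stand; what a row does not reach is not made up. A row lasts 1/10 s, in which the tool goes at most 50 mm and 8.59 degrees, less where a joint would pass 70% of its speed; a pose out of reach is approached as far as the arm can. A call is refused whole if a number of a shift passes 5 or a number of a turn 8.59, either way. A call with a gripper value outside its range is refused whole. The fingers move at their own pace and stop on an object; "force" is the grip in N (left out, the last holds). Time passes only in rows, so rows that do not move let the fingers close. It gives the time, the measured TCP pose, the force, the opening and the grip force at its end, in the units of the state.
- robot.read_state(): the state, without advancing time (a new reading comes with each control period).
- robot.camera(name): name is "side" or "top"; returns the picture (420x560x3 uint8, red, green, blue); there is no depth.
- robot.camera_params(name): a dict with "vfov" (degrees; the focal length in pixels is half the picture's height over the tangent of half this angle, whatever the lens; pixels are square), "cx", "cy" (the principal point, pixels), "R" (3x3) and "t" (3): a world point X has camera coordinates R X + t. Camera axes: x right, y down, z forward; pixel columns grow to the right and rows downward; lengths in mm; the calibration is good to about 2 mm. A picture is of the moment at which its call begins. camera_params takes no time and is no camera call.
- robot.sign_off(): hands the job in; it is judged then, once.
Trained networks look in the newest picture that a camera, given by its name, has taken for a name from the list of things; names that differ only in an ending like _2 or _b are one class to them, and where a whole thing is asked for, a point or a joint stands for the part that bears it (a point fixed in the world has none). Each returns a list of dicts, best first, with "p" (0 to 1); they miss things now and then, are a little off and sometimes report something else, mostly with a low value. They report only what shows in the picture. A call takes as long as a camera call. They do not tell look-alikes from the thing itself.
- robot.look_for(camera, label): "rect" ([left, top, right, bottom] in pixels, round what is visible of it).
- robot.masks_of(camera, label): "region" (420x560 bool, what is visible of it) and "rect" ([left, top, right, bottom] in pixels, round what is visible of it).
- robot.pinpoint(camera, label): "xy" ([column, row] in pixels: a listed point, or the origin of a listed thing).
The state is a dict: "t": time; "joint_pos": joint angles; "qvel": joint speeds; "joint_efforts": joint torques, N m; "position": TCP position; "tool_rot": TCP orientation; "wrist_force": force on the tool from outside, world axes, zero at the start; "moment": the same for the moment, N m; "finger_gap": finger opening in mm; "gripper_force": force on a finger pad.
Only numpy, scipy, OpenCV 4.12 (cv2) and the standard library are available. Lean on these libraries where they do the work, as an engineer would, in place of code of your own. Each camera call takes 0.05 s, during which the arm holds its last target. There are 200 camera calls.

## Working session

There is one attempt and no reset: what is moved stays moved. The work goes in short steps, Python scripts to look and compute and a tool call to move; the robot and the scene stay as the last step left them, time stands still between calls to the robot, and variables do not carry over. Pictures are saved under pics/ and viewed, at most 10 in all, crops included, and the job is handed in when it is done.

Besides the shell and the picture viewer there is one more tool, called after ">>>" as a command line: name --argument value ..., lists and objects as JSON in quotes. arm_command: Moves the arm, as the interface text tells. Its arguments: {"type":"object","properties":{"increments":{"type":"array"},"force":{"type":"number"}},"required":["increments"]}

```bash
mkdir -p pics; cat > h.py <<'E'
import numpy as np, cv2
from workcell import robot
def ray(cam,px):
    P=robot.camera_params(cam);R=np.array(P["R"]);t=np.array(P["t"])
    f=210/np.tan(np.radians(P["vfov"])/2)
    d=R.T@np.array([(px[0]-P["cx"])/f,(px[1]-P["cy"])/f,1]);return -R.T@t,d
def at_z(cam,px,z):
    o,d=ray(cam,px);return (o+d*(z-o[2])/d[2]).round(1)
def proj(cam,X):
    P=robot.camera_params(cam);f=210/np.tan(np.radians(P["vfov"])/2)
    c=np.array(P["R"])@np.array(X)+np.array(P["t"]);return np.array([P["cx"]+f*c[0]/c[2],P["cy"]+f*c[1]/c[2]]).round(1)
E
python3 - <<'E'
from h import *
ims=[]
for c in("top","side"):
    im=robot.camera(c)[:,:,::-1];cv2.imwrite(f"pics/{c}0.png",im)
    P=robot.camera_params(c);print(c,P["vfov"],P["cx"],P["cy"],(-np.array(P["R"]).T@np.array(P["t"])).round())
    H={"blue_tile":0,"ochre_tile":0,"blue_press":132,"ochre_press":132,"blue_bottle":6,"ochre_bottle":6,"brush_pot":0,"bisque_bowl":0,"beater":0}
    for l,z in H.items():
        for r in robot.pinpoint(c,l): print(c,l,round(r["p"],2),np.round(r["xy"]),at_z(c,r["xy"],z))
s=robot.read_state();print(s["t"],s["position"],s["tool_rot"],s["finger_gap"])
E
```

```text
top 45.88704127740065 284.07179896228826 208.62408726710245 [ 336.    3. 1474.]
top blue_tile 0.74 [350. 214.] [ 544.6 -208.5    0. ]
top blue_tile 0.2 [360. 207.] [ 562.4 -239.5    0. ]
top ochre_tile 0.95 [271. 279.] [356.  34.   0.]
top ochre_tile 0.68 [200. 209.] [569.8 241.6   0. ]
top ochre_tile 0.56 [192. 281.] [355.7 265.5   0. ]
top blue_press 0.6 [191. 201.] [571.3 244.9 132. ]
top ochre_press 0.53 [426. 198.] [ 564.7 -401.5  132. ]
top ochre_press 0.52 [358. 205.] [ 547.8 -212.2  132. ]
top blue_bottle 0.56 [198. 204.] [583.5 246.3   6. ]
top ochre_bottle 0.83 [354. 213.] [ 543.8 -218.8    6. ]
top brush_pot 0.82 [426. 201.] [ 577.4 -439.5    0. ]
top bisque_bowl 0.83 [260. 160.] [717.3  57.7   0. ]
top beater 0.65 [134. 218.] [544.3 439.3   0. ]
side 48.77614680766104 276.62733467268174 200.411363433594 [  19. -806.  732.]
side blue_tile 0.92 [338. 276.] [ 557.3 -219.4    0. ]
side ochre_tile 0.96 [175. 202.] [365.2 270.4   0. ]
side ochre_tile 0.81 [210. 247.] [359.7  35.8   0. ]
side ochre_tile 0.67 [243. 186.] [568.5 239.4   0. ]
side blue_press 0.64 [242. 147.] [571.5 235.5 132. ]
side ochre_press 0.72 [335. 231.] [ 542.6 -215.1  132. ]
side blue_bottle 0.75 [245. 181.] [583.  251.1   6. ]
side blue_bottle 0.7 [416. 338.] [ 569.5 -445.3    6. ]
side ochre_bottle 0.97 [335. 275.] [ 548.6 -219.4    6. ]
side brush_pot 0.86 [417. 336.] [ 579.4 -439.7    0. ]
side brush_pot 0.62 [206. 160.] [545.7 447.3   0. ]
side bisque_bowl 0.95 [320. 196.] [723.9  67.4   0. ]
side beater 0.79 [206. 160.] [546.  448.7  -0. ]
1.0 [255.95440787 678.32029458 231.29870632] [5.63647307e-01 3.09057017e+00 7.40749827e-05] 85.66312821734468
```

View pics/top0.png

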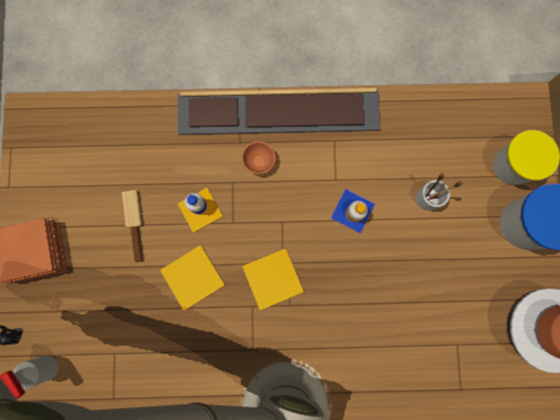

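View pics/side0.png

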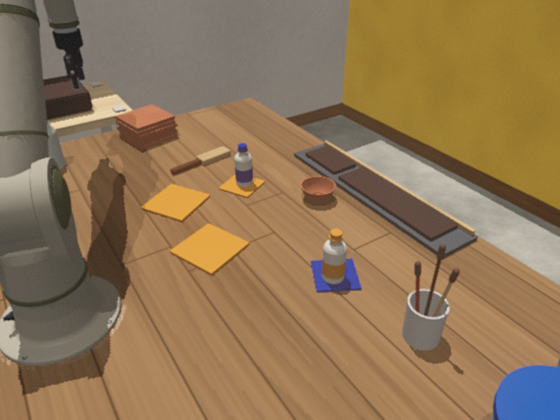

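Top view: three ochre squares at (200,209), (192,278) and (272,279). The one at (200,209), under the blue bottle, looks smallest and so fits. The blue tile is at (353,211), and the ochre bottle stands on it. I'll check the sizes and confirm in a crop.

```bash
python3 - <<'E'
from h import *
print(robot.camera_params("top").keys())
from scipy.optimize import least_squares
im={c:cv2.imread(f"pics/{c}0.png") for c in("top","side")}
cv2.imwrite("pics/crop0.png",cv2.resize(im["top"][130:320,100:390],None,fx=2.7,fy=2.7,interpolation=cv2.INTER_CUBIC))
for c in im:
    hsv=cv2.cvtColor(im[c],cv2.COLOR_BGR2HSV)
    for n,lo,hi in(("ochre",(17,200,150),(28,255,255)),("blue",(112,170,60),(128,255,255))):
        m=cv2.inRange(hsv,lo,hi);k,_=cv2.findContours(m,cv2.RETR_EXTERNAL,cv2.CHAIN_APPROX_NONE)
        for q in k:
            if cv2.contourArea(q)<200 or q[:,0,0].max()>480:continue
            w=np.array([at_z(c,p[0]+0.,6)[:2] for p in q],np.float32)
            r=cv2.minAreaRect(w);print(c,n,q[:,0].mean(0).round(),np.round(r[0]),np.round(r[1]),round(r[2]))
# triangulated press points
for n,a,b in(("blue","top","side"),("ochre","top","side")):
    C={"blue":((191,201),(242,147)),"ochre":((358,205),(335,231))}[n]
    f=lambda X:np.concatenate([proj(a,X)-C[0],proj(b,X)-C[1]])
    s=least_squares(f,[550,0,130],diff_step=1e-2);print(n,s.x.round(1),s.fun.round(1))
# cap mask centroid
for n in("blue","ochre"):
    for c in im:
        robot.camera(c)
        for r in robot.masks_of(c,n+"_press")[:3]+robot.masks_of(c,n+"_top")[:3]+robot.masks_of(c,n+"_bottle")[:2]: print(n,c,round(r["p"],2),np.round(r["rect"]),r["region"].sum())
E
```

```text
dict_keys(['vfov', 'cx', 'cy', 'R', 't'])
top ochre [272. 279.] [357.  28.] [138. 139.] 21
top ochre [192. 278.] [366. 264.] [138. 139.] 31
top ochre [198. 216.] [566. 241.] [ 99. 100.] 28
top blue [354. 211.] [ 552. -216.] [94. 94.] 62
blue [495.6  -0.  260.9] [90.  18.9 19.7 -3.2]
ochre [629.8   0.    0.7] [-77.9 -17.8 -28.2 -12.7]
blue top 0.63 [187. 195. 195. 207.] 89
blue top 0.66 [187. 189. 210. 216.] 334
blue side 0.61 [241. 142. 248. 155.] 74
blue side 0.61 [235. 144. 247. 151.] 73
blue side 0.91 [234. 142. 253. 184.] 612
blue side 0.62 [399. 248. 460. 351.] 2891
ochre top 0.44 [351. 205. 368. 213.] 103
ochre top 0.78 [346. 200. 369. 222.] 347
ochre top 0.44 [417. 176. 463. 209.] 828
ochre side 0.64 [328. 228. 342. 241.] 163
ochre side 0.69 [329. 228. 343. 246.] 163
ochre side 0.73 [325. 226. 346. 284.] 1112
```

View pics/crop0.png

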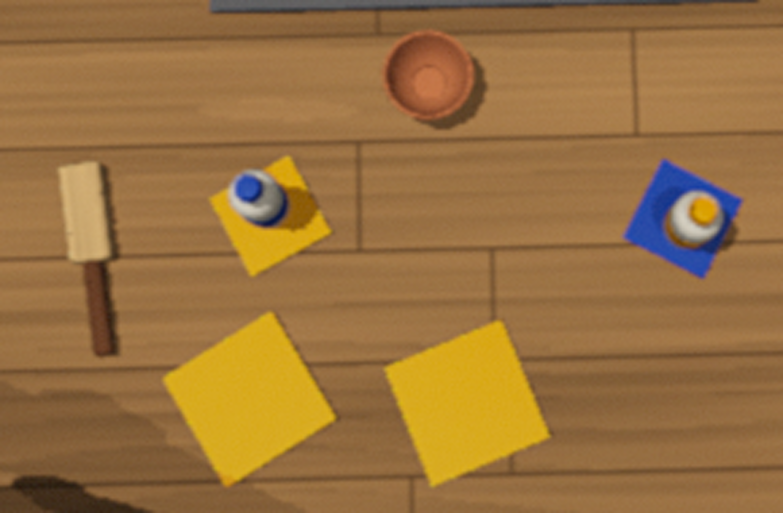

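The crop confirms it: at 99×100 mm, the square at top px (200,209) under the blue bottle is the smallest ochre tile. The other two, (192,278) and (272,279), are 139 mm. Next I'll locate the caps more precisely.

```bash
cat >> h.py <<'E'
from scipy.spatial.transform import Rotation as Ro
def go(X):
    s=robot.read_state();R=Ro.from_rotvec(s["tool_rot"]).as_matrix()
    return (R.T@(np.array(X)-s["position"])/10).round(2)
def caps(im,cam):
    hsv=cv2.cvtColor(im,cv2.COLOR_BGR2HSV);out={}
    for n,lo,hi,X in(("blue",(108,130,40),(130,255,255),(573,243,125)),("ochre",(12,150,120),(30,255,255),(548,-217,125))):
        u,v=proj(cam,X).astype(int);m=cv2.inRange(hsv,lo,hi)
        k,l,st,ce=cv2.connectedComponentsWithStats(m)
        out[n]=[(ce[i].round(1),st[i].tolist()) for i in range(1,k) if st[i][4]>20 and abs(ce[i]-[u,v]).max()<22]
    return out
E
python3 - <<'E'
from h import *
for c in("top","side"):
    for n,L in caps(cv2.imread(f"pics/{c}0.png"),c).items():
        for ce,st in L: print(c,n,ce,st,"z132",at_z(c,ce,132),"z125",at_z(c,ce,125),"top of rect z132",at_z(c,(ce[0],st[1]+2.5),132))
print(go([573,243,180]))
E
```

```text
top blue [191.8 199.4] [188, 195, 9, 10, 66] z132 [574.9 243.  132. ] z125 [576.1 244.3 125. ] top of rect z132 [580.2 243.  132. ]
top ochre [359.9 207.7] [355, 203, 10, 10, 75] z132 [ 541.3 -217.1  132. ] z125 [ 542.4 -218.3  125. ] top of rect z132 [ 547.4 -217.4  132. ]
side ochre [335.3 234.9] [329, 229, 14, 13, 140] z132 [ 535.3 -225.5  132. ] z125 [ 541.3 -218.7  125. ] top of rect z132 [ 542.6 -216.3  132. ]
[-45.03 -29.54   5.13]
```

>>> arm_command --increments '[{"slide":[-3.8,-2.5,0.2],"angular":[0,0,0],"gripper":0},{"slide":[-3.8,-2.5,0.2],"angular":[0,0,0],"gripper":0},{"slide":[-3.8,-2.5,0.2],"angular":[0,0,0],"gripper":0},{"slide":[-3.8,-2.5,0.2],"angular":[0,0,0],"gripper":0},{"slide":[-3.8,-2.5,0.2],"angular":[0,0,0],"gripper":0},{"slide":[-3.8,-2.5,0.2],"angular":[0,0,0],"gripper":0},{"slide":[-3.8,-2.5,0.2],"angular":[0,0,0],"gripper":0},{"slide":[-3.8,-2.5,0.2],"angular":[0,0,0],"gripper":0},{"slide":[-3.8,-2.5,0.2],"angular":[0,0,0],"gripper":0},{"slide":[-3.8,-2.5,0.2],"angular":[0,0,0],"gripper":0},{"slide":[-3.8,-2.5,0.2],"angular":[0,0,0],"gripper":0},{"slide":[-3.4,-2.0,0.2],"angular":[0,0,0],"gripper":0}]'

```text
t: 3.0
position: [576.0, 240.3, 207.5]
tool_rot: [0.565, 3.09, -0.0]
wrist_force: [1.1, 0.3, -0.7]
finger_gap: 0.3
gripper_force: 0.0
```

```bash
python3 - <<'E'
from h import *
im=robot.camera("side")[:,:,::-1];u,v=240,150
cv2.imwrite("pics/s1.png",cv2.resize(im[60:210,150:350],None,fx=3.5,fy=3.5,interpolation=cv2.INTER_CUBIC))
s=robot.read_state();print(s["t"],s["position"],s["tool_rot"],s["finger_gap"],s["wrist_force"]);print(go([575,243,145]))
print(proj("side",s["position"]),proj("side",[575,243,132]))
E
```

```text
3.05 [580.39244509 233.51351778 207.24876607] [ 0.5758308   3.08450894 -0.00516441] -0.0631024960223462 [ 2.45587706 -6.15690185  0.3673549 ]
[0.87 0.71 6.22]
[244.4 121.5] [242.3 145.3]
```

View pics/s1.png

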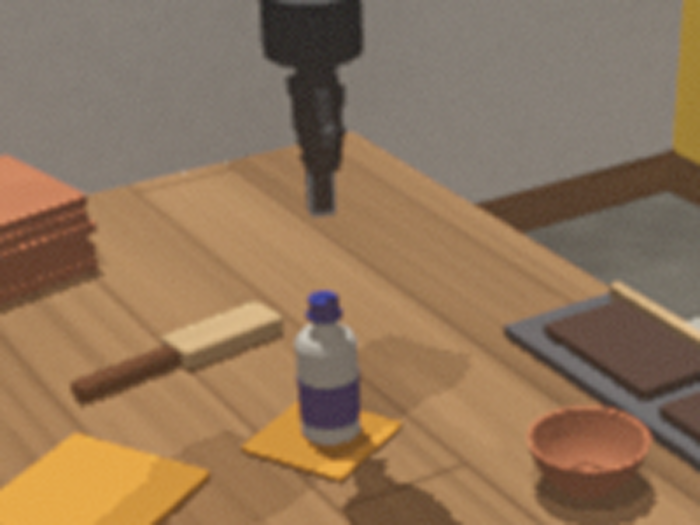

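Side crop: the shut fingers are at (320,210), directly above the blue cap, whose top is at (323,297). That matches the projection. I'll descend and press.

>>> arm_command --increments '[{"slide":[0,0,0],"angular":[0,0,0],"gripper":0},{"slide":[0,0,2],"angular":[0,0,0],"gripper":0},{"slide":[0,0,2],"angular":[0,0,0],"gripper":0},{"slide":[0,0,1.5],"angular":[0,0,0],"gripper":0},{"slide":[0,0,0.8],"angular":[0,0,0],"gripper":0},{"slide":[0,0,0.3],"angular":[0,0,0],"gripper":0},{"slide":[0,0,0],"angular":[0,0,0],"gripper":0},{"slide":[0,0,0],"angular":[0,0,0],"gripper":0}]'

```text
t: 3.85
position: [575.0, 243.2, 142.0]
tool_rot: [0.563, 3.09, 0.001]
wrist_force: [0.1, -0.3, 0.1]
finger_gap: -0.3
gripper_force: 0.0
```

>>> arm_command --increments '[{"slide":[0,0,0.6],"angular":[0,0,0],"gripper":0},{"slide":[0,0,0.3],"angular":[0,0,0],"gripper":0},{"slide":[0,0,0.2],"angular":[0,0,0],"gripper":0},{"slide":[0,0,0.2],"angular":[0,0,0],"gripper":0},{"slide":[0,0,0.1],"angular":[0,0,0],"gripper":0},{"slide":[0,0,0],"angular":[0,0,0],"gripper":0}]'

```text
t: 4.45
position: [574.6, 242.6, 127.0]
tool_rot: [-0.564, -3.09, 0.0]
wrist_force: [-0.7, 0.6, -0.2]
finger_gap: -0.0
gripper_force: 0.0
```

>>> arm_command --increments '[{"slide":[0,0,0.2],"angular":[0,0,0],"gripper":0},{"slide":[0,0,0.2],"angular":[0,0,0],"gripper":0},{"slide":[0,0,0.2],"angular":[0,0,0],"gripper":0},{"slide":[0,0,0.1],"angular":[0,0,0],"gripper":0}]'

```text
t: 4.85
position: [575.3, 243.0, 121.9]
tool_rot: [0.564, 3.089, 0.002]
wrist_force: [-5.9, -1.5, 28.1]
finger_gap: -0.3
gripper_force: 13.3
```

The stop was reached at z 122 with 28 N, so the blue top is shut. Next, the ochre top.

>>> arm_command --increments '[{"slide":[0,0,-3],"angular":[0,0,0],"gripper":0},{"slide":[-0.6,-2.2,-3],"angular":[0,0,0],"gripper":0},{"slide":[-1.3,-4.4,0],"angular":[0,0,0],"gripper":0},{"slide":[-1.3,-4.4,0],"angular":[0,0,0],"gripper":0},{"slide":[-1.3,-4.4,0],"angular":[0,0,0],"gripper":0},{"slide":[-1.3,-4.4,0],"angular":[0,0,0],"gripper":0},{"slide":[-1.3,-4.4,0],"angular":[0,0,0],"gripper":0},{"slide":[-1.3,-4.4,0],"angular":[0,0,0],"gripper":0},{"slide":[-1.3,-4.4,0],"angular":[0,0,0],"gripper":0},{"slide":[-1.3,-4.4,0],"angular":[0,0,0],"gripper":0},{"slide":[-1.3,-4.4,0],"angular":[0,0,0],"gripper":0},{"slide":[-0.6,-2.2,0],"angular":[0,0,0],"gripper":0}]'

```text
t: 6.05
position: [539.0, -219.2, 180.2]
tool_rot: [0.571, 3.089, -0.003]
wrist_force: [-0.2, -0.9, -0.2]
finger_gap: -0.1
gripper_force: 0.0
```

```bash
python3 - <<'E'
from h import *
for i in range(4): im=robot.camera("side")[:,:,::-1]
a=im[110:210,195:295];b=im[150:300,265:415]
cv2.imwrite("pics/s2.png",np.hstack([cv2.resize(a,(400,400),interpolation=2),cv2.resize(b,(400,400),interpolation=2)]))
s=robot.read_state();print(s["t"],s["position"],s["wrist_force"]);print(go([542,-217,142]))
print(proj("side",[542,-217,132]),proj("side",[575,243,122]))
E
```

```text
6.25 [ 539.89176468 -214.50669938  180.07553623] [-0.38463298 -0.59116434  0.06132128]
[-0.29 -0.16  3.81]
[335.3 231.8] [242.4 148.4]
```

View pics/s2.png

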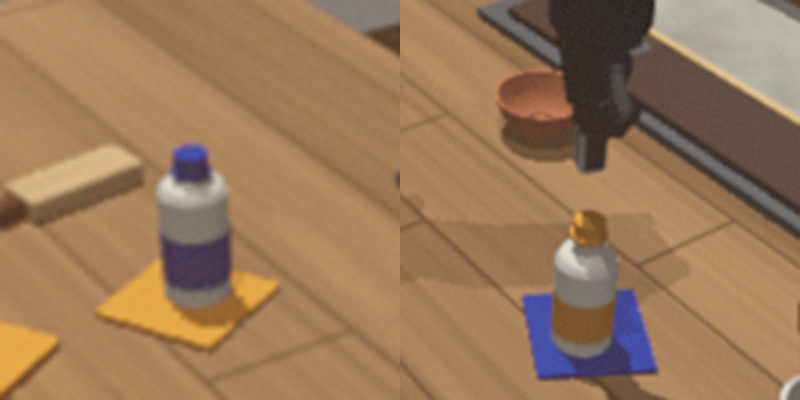

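Left: the blue cap now sits on the shoulder with its top at (192,150), so it's shut. Right: the fingertips at (590,165) are above the ochre cap at (590,216).

>>> arm_command --increments '[{"slide":[-0.2,-0.2,1.5],"angular":[0,0,0],"gripper":0},{"slide":[0,0,1.5],"angular":[0,0,0],"gripper":0},{"slide":[0,0,0.9],"angular":[0,0,0],"gripper":0},{"slide":[0,0,0.5],"angular":[0,0,0],"gripper":0},{"slide":[0,0,0.3],"angular":[0,0,0],"gripper":0},{"slide":[0,0,0.3],"angular":[0,0,0],"gripper":0},{"slide":[0,0,0.2],"angular":[0,0,0],"gripper":0},{"slide":[0,0,0.2],"angular":[0,0,0],"gripper":0}]'

```text
t: 7.05
position: [541.6, -216.9, 126.7]
tool_rot: [0.563, 3.09, 0.0]
wrist_force: [-0.8, -0.6, -0.2]
finger_gap: 0.4
gripper_force: 0.0
```

>>> arm_command --increments '[{"slide":[0,0,0.2],"angular":[0,0,0],"gripper":0},{"slide":[0,0,0.2],"angular":[0,0,0],"gripper":0},{"slide":[0,0,0.1],"angular":[0,0,0],"gripper":0},{"slide":[0,0,0.1],"angular":[0,0,0],"gripper":0}]'

```text
t: 7.45
position: [541.7, -217.3, 121.9]
tool_rot: [0.564, 3.089, -0.0]
wrist_force: [-4.6, 2.1, 29.1]
finger_gap: -0.3
gripper_force: 14.6
```

>>> arm_command --increments '[{"slide":[0,0,-2],"angular":[0,0,0],"gripper":0},{"slide":[0,0,-3],"angular":[0,0,0],"gripper":100},{"slide":[0,0,0],"angular":[0,0,0],"gripper":100},{"slide":[0,0,0],"angular":[0,0,0],"gripper":100},{"slide":[0,0,0],"angular":[0,0,0],"gripper":100},{"slide":[0,0,0],"angular":[0,0,0],"gripper":100},{"slide":[0,0,0],"angular":[0,0,0],"gripper":100},{"slide":[0,0,0],"angular":[0,0,0],"gripper":100}]'

```text
t: 8.25
position: [541.0, -217.0, 169.7]
tool_rot: [-0.563, -3.09, -0.0]
wrist_force: [0.6, -0.3, 0.5]
finger_gap: 85.3
gripper_force: 0.0
```

```bash
python3 - <<'E'
from h import *
im=robot.camera("side")[:,:,::-1];im2=robot.camera("top")[:,:,::-1]
a=im2[150:270,140:260];b=im[150:300,265:415]
cv2.imwrite("pics/s3.png",np.hstack([cv2.resize(a,(400,400),interpolation=2),cv2.resize(b,(400,400),interpolation=2)]))
s=robot.read_state();print(s["t"],s["position"],s["finger_gap"])
print(caps(im,"side"),caps(im2,"top"));print(proj("side",[542,-217,122]))
# tile fits
hsv=cv2.cvtColor(cv2.imread("pics/top0.png"),cv2.COLOR_BGR2HSV)
for lo,hi,r in(((15,120,110),(32,255,255),(170,180,230,240)),((108,120,40),(130,255,255),(325,185,380,240))):
    m=cv2.inRange(hsv,lo,hi);z=np.zeros_like(m);z[r[1]:r[3],r[0]:r[2]]=m[r[1]:r[3],r[0]:r[2]]
    q=max(cv2.findContours(z,0,1)[0],key=cv2.contourArea)
    w=np.array([at_z("top",p[0]+0.,6)[:2] for p in q],np.float32);R=cv2.minAreaRect(w);print(np.round(R[0],1),np.round(R[1]))
E
```

```text
8.35 [ 541.16393515 -217.00982399  170.00457859] 85.22480368204327
{'blue': [], 'ochre': [(array([333.8, 239.2]), [329, 233, 11, 13, 106])]} {'blue': [(array([192.3, 200.1]), [188, 196, 9, 9, 62])], 'ochre': [(array([358.6, 210. ]), [355, 206, 9, 8, 42])]}
[335.  235.5]
[566.9 243.1] [178. 181.]
[ 552.5 -215.1] [97. 97.]
```

View pics/s3.png

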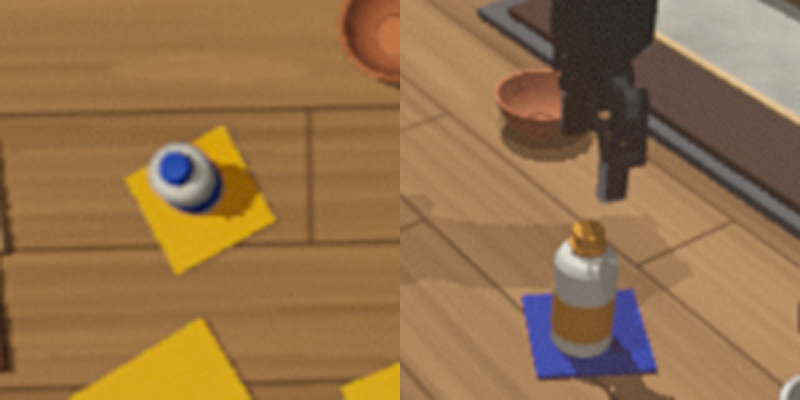

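Right: the ochre cap is down, with its top at (590,223) and no neck showing. Left: the blue cap is shut. I'll grip the ochre bottle.

>>> arm_command --increments '[{"slide":[0,0,2],"angular":[0,0,0],"gripper":100},{"slide":[0,0,2],"angular":[0,0,0],"gripper":100},{"slide":[0,0,2],"angular":[0,0,0],"gripper":100},{"slide":[0,0,2],"angular":[0,0,0],"gripper":100},{"slide":[0,0,2],"angular":[0,0,0],"gripper":100},{"slide":[0,0,1],"angular":[0,0,0],"gripper":100},{"slide":[0,0,0.5],"angular":[0,0,0],"gripper":100},{"slide":[0,0,0],"angular":[0,0,0],"gripper":100},{"slide":[0,0,0],"angular":[0,0,0],"gripper":100},{"slide":[0,0,0],"angular":[0,0,0],"gripper":100}]'

```text
t: 9.35
position: [541.7, -217.2, 56.1]
tool_rot: [0.563, 3.089, -0.0]
wrist_force: [0.4, -0.5, -0.4]
finger_gap: 85.1
gripper_force: 0.0
```

>>> arm_command --increments '[{"slide":[0,0,0],"angular":[0,0,0],"gripper":60},{"slide":[0,0,0],"angular":[0,0,0],"gripper":60},{"slide":[0,0,0],"angular":[0,0,0],"gripper":50},{"slide":[0,0,0],"angular":[0,0,0],"gripper":30},{"slide":[0,0,0],"angular":[0,0,0],"gripper":30},{"slide":[0,0,0],"angular":[0,0,0],"gripper":30},{"slide":[0,0,0],"angular":[0,0,0],"gripper":30}]' --force 50

```text
t: 10.05
position: [541.4, -217.4, 55.8]
tool_rot: [0.564, 3.09, -0.001]
wrist_force: [-0.7, -2.0, 5.5]
finger_gap: 50.9
gripper_force: 50.9
```

>>> arm_command --increments '[{"slide":[0,0,-1],"angular":[0,0,0],"gripper":30},{"slide":[0,0,-2],"angular":[0,0,0],"gripper":30},{"slide":[0,0,-2],"angular":[0,0,0],"gripper":30},{"slide":[0.5,1.5,0],"angular":[0,0,0],"gripper":30},{"slide":[1,3,0],"angular":[0,0,0],"gripper":30},{"slide":[1,3,0],"angular":[0,0,0],"gripper":30},{"slide":[1,3,0],"angular":[0,0,0],"gripper":30},{"slide":[1,3,0],"angular":[0,0,0],"gripper":30},{"slide":[1,3,0],"angular":[0,0,0],"gripper":30},{"slide":[1,3,0],"angular":[0,0,0],"gripper":30},{"slide":[0.6,2,0],"angular":[0,0,0],"gripper":30},{"slide":[0.4,1,0],"angular":[0,0,0],"gripper":30}]'

```text
t: 11.25
position: [549.9, 23.5, 104.7]
tool_rot: [-0.558, -3.091, -0.001]
wrist_force: [-0.5, -0.6, -3.6]
finger_gap: 51.1
gripper_force: 53.1
```

>>> arm_command --increments '[{"slide":[0,0,0],"angular":[0,0,0],"gripper":30},{"slide":[0,0,1.5],"angular":[0,0,0],"gripper":30},{"slide":[0,0,1.5],"angular":[0,0,0],"gripper":30},{"slide":[0,0,1.2],"angular":[0,0,0],"gripper":30},{"slide":[0,0,0.8],"angular":[0,0,0],"gripper":30},{"slide":[0,0,0.3],"angular":[0,0,0],"gripper":30},{"slide":[0,0,0],"angular":[0,0,0],"gripper":30},{"slide":[0,0,0],"angular":[0,0,0],"gripper":30}]'

```text
t: 12.05
position: [550.7, 19.8, 52.6]
tool_rot: [0.564, 3.09, 0.0]
wrist_force: [0.9, 0.9, -3.3]
finger_gap: 50.7
gripper_force: 53.2
```

Weight reads about 3.5 N. Now lower by small steps to contact.

>>> arm_command --increments '[{"slide":[0,0,0.1],"angular":[0,0,0],"gripper":30},{"slide":[0,0,0.1],"angular":[0,0,0],"gripper":30},{"slide":[0,0,0],"angular":[0,0,0],"gripper":30}]'

```text
t: 12.35
position: [550.6, 20.0, 50.4]
tool_rot: [0.563, 3.09, 0.0]
wrist_force: [0.1, -0.1, -3.8]
finger_gap: 50.8
gripper_force: 53.2
```

>>> arm_command --increments '[{"slide":[0,0,0.1],"angular":[0,0,0],"gripper":30},{"slide":[0,0,0],"angular":[0,0,0],"gripper":30}]'

```text
t: 12.55
position: [550.7, 20.0, 49.8]
tool_rot: [0.563, 3.09, 0.0]
wrist_force: [-1.3, -0.8, 4.0]
finger_gap: 50.9
gripper_force: 53.8
```

>>> arm_command --increments '[{"slide":[0,0,0],"angular":[0,0,0],"gripper":70},{"slide":[0,0,0],"angular":[0,0,0],"gripper":85},{"slide":[0,0,0],"angular":[0,0,0],"gripper":100},{"slide":[0,0,0],"angular":[0,0,0],"gripper":100},{"slide":[0,0,-2],"angular":[0,0,0],"gripper":100},{"slide":[0,0,-3],"angular":[0,0,0],"gripper":100},{"slide":[0,0,-3],"angular":[0,0,0],"gripper":100},{"slide":[0,0,-3],"angular":[0,0,0],"gripper":100},{"slide":[0,0,-1],"angular":[0,0,0],"gripper":100}]'

```text
t: 13.45
position: [551.6, 20.0, 172.0]
tool_rot: [0.563, 3.087, 0.002]
wrist_force: [0.2, 0.6, 0.1]
finger_gap: 85.1
gripper_force: 0.0
```

>>> arm_command --increments '[{"slide":[0.3,1.2,0],"angular":[0,0,0],"gripper":100},{"slide":[0.8,3,0],"angular":[0,0,0],"gripper":100},{"slide":[0.8,3,0],"angular":[0,0,0],"gripper":100},{"slide":[0.8,3,0],"angular":[0,0,0],"gripper":100},{"slide":[0.8,3,0],"angular":[0,0,0],"gripper":100},{"slide":[0.8,3,0],"angular":[0,0,0],"gripper":100},{"slide":[0.8,3,0],"angular":[0,0,0],"gripper":100},{"slide":[0.5,2.5,0],"angular":[0,0,0],"gripper":100},{"slide":[0,0,0],"angular":[0,0,0],"gripper":100},{"slide":[0,0,0],"angular":[0,0,0],"gripper":100}]'

```text
t: 14.45
position: [573.6, 243.7, 167.5]
tool_rot: [-0.56, -3.089, 0.002]
wrist_force: [-0.2, -0.1, -0.4]
finger_gap: 85.7
gripper_force: 0.0
```

>>> arm_command --increments '[{"slide":[0,0,2],"angular":[0,0,0],"gripper":100},{"slide":[0,0,2],"angular":[0,0,0],"gripper":100},{"slide":[0,0,2],"angular":[0,0,0],"gripper":100},{"slide":[0,0,2],"angular":[0,0,0],"gripper":100},{"slide":[0,0,2],"angular":[0,0,0],"gripper":100},{"slide":[0,0,1],"angular":[0,0,0],"gripper":100},{"slide":[0,0,0.2],"angular":[0,0,0],"gripper":100},{"slide":[0,0,0],"angular":[0,0,0],"gripper":100},{"slide":[0,0,0],"angular":[0,0,0],"gripper":100},{"slide":[0,0,0],"angular":[0,0,0],"gripper":100}]'

```text
t: 15.45
position: [575.2, 242.9, 58.2]
tool_rot: [0.564, 3.089, 0.001]
wrist_force: [-0.8, 0.5, 0.3]
finger_gap: 85.5
gripper_force: 0.0
```

```bash
python3 - <<'E'
from h import *
im=robot.camera("side")[:,:,::-1];im2=robot.camera("top")[:,:,::-1]
s=robot.read_state();print(s["t"],s["position"],s["tool_rot"])
for c in("side","top"):
    for l,z in(("ochre_press",116),("ochre_bottle",0)):
        for r in robot.pinpoint(c,l)[:2]:print(c,l,r["p"],at_z(c,r["xy"],z))
print(go([575,243,56]))
E
```

```text
15.55 [575.04260477 242.9132737   58.03974429] [5.63424368e-01 3.08966594e+00 1.08386545e-03]
side ochre_press 0.57 [551.9  26.1 116. ]
side ochre_bottle 0.9 [566.2  27.5   0. ]
top ochre_press 0.55 [551.2  18.9 116. ]
top ochre_bottle 0.75 [560.7  19.2   0. ]
[-0.02  0.02  0.15]
```

Ochre stands where it was put. I'll grip and lift blue.

>>> arm_command --increments '[{"slide":[0,0,0.2],"angular":[0,0,0],"gripper":60},{"slide":[0,0,0],"angular":[0,0,0],"gripper":60},{"slide":[0,0,0],"angular":[0,0,0],"gripper":50},{"slide":[0,0,0],"angular":[0,0,0],"gripper":30},{"slide":[0,0,0],"angular":[0,0,0],"gripper":30},{"slide":[0,0,0],"angular":[0,0,0],"gripper":30},{"slide":[0,0,0],"angular":[0,0,0],"gripper":30}]' --force 50

```text
t: 16.45
position: [574.9, 243.0, 55.4]
tool_rot: [0.563, 3.09, 0.001]
wrist_force: [0.8, 2.3, 1.8]
finger_gap: 51.3
gripper_force: 51.6
```

>>> arm_command --increments '[{"slide":[0,0,-1],"angular":[0,0,0],"gripper":30},{"slide":[0,0,-3],"angular":[0,0,0],"gripper":30},{"slide":[0,0,-4],"angular":[0,0,0],"gripper":30},{"slide":[0,0,-4],"angular":[0,0,0],"gripper":30},{"slide":[0,0,-3],"angular":[0,0,0],"gripper":30},{"slide":[0,0,-1],"angular":[0,0,0],"gripper":30}]'

```text
t: 17.05
position: [575.5, 242.6, 218.8]
tool_rot: [0.564, 3.087, 0.003]
wrist_force: [0.4, -0.2, -2.2]
finger_gap: 51.1
gripper_force: 52.6
```

>>> arm_command --increments '[{"slide":[-0.5,-1.5,0],"angular":[0,0,0],"gripper":30},{"slide":[-1.3,-4,0],"angular":[0,0,0],"gripper":30},{"slide":[-1.3,-4,0],"angular":[0,0,0],"gripper":30},{"slide":[-1.3,-4,0],"angular":[0,0,0],"gripper":30},{"slide":[-1.3,-4,0],"angular":[0,0,0],"gripper":30},{"slide":[-1.3,-4,0],"angular":[0,0,0],"gripper":30},{"slide":[-1.3,-4,0],"angular":[0,0,0],"gripper":30},{"slide":[-1.3,-4,0],"angular":[0,0,0],"gripper":30},{"slide":[-1.3,-4,0],"angular":[0,0,0],"gripper":30},{"slide":[-1.3,-4,0],"angular":[0,0,0],"gripper":30},{"slide":[-1.3,-4,0],"angular":[0,0,0],"gripper":30},{"slide":[-0.6,-2.2,0],"angular":[0,0,0],"gripper":30}]'

```text
t: 18.25
position: [549.4, -220.9, 213.2]
tool_rot: [-0.57, -3.086, 0.003]
wrist_force: [-0.8, -0.1, -2.1]
finger_gap: 51.0
gripper_force: 52.8
```

>>> arm_command --increments '[{"slide":[0,0,0],"angular":[0,0,0],"gripper":30},{"slide":[0,0,0],"angular":[0,0,0],"gripper":30},{"slide":[0,0,3],"angular":[0,0,0],"gripper":30},{"slide":[0,0,4],"angular":[0,0,0],"gripper":30},{"slide":[0,0,3],"angular":[0,0,0],"gripper":30},{"slide":[0,0,2],"angular":[0,0,0],"gripper":30},{"slide":[0,0,1],"angular":[0,0,0],"gripper":30},{"slide":[0,0,0],"angular":[0,0,0],"gripper":30},{"slide":[0,0,0],"angular":[0,0,0],"gripper":30},{"slide":[0,0,0],"angular":[0,0,0],"gripper":30}]'

```text
t: 19.25
position: [553.0, -215.9, 86.4]
tool_rot: [0.563, 3.089, -0.0]
wrist_force: [0.6, -0.0, -2.2]
finger_gap: 50.9
gripper_force: 52.9
```

```bash
python3 - <<'E'
from h import *
im=robot.camera("side")[:,:,::-1]
s=robot.read_state();print(s["t"],s["position"],s["wrist_force"],s["finger_gap"])
p=s["position"];print("expected foot px",proj("side",[p[0],p[1],p[2]-50]))
print(go([552.5,-215.5,56]))
cv2.imwrite("pics/s4.png",cv2.resize(im[150:320,240:440],None,fx=3.5,fy=3.5,interpolation=2))
E
```

```text
19.3 [ 552.98678287 -215.96824479   86.45862482] [-0.34873398 -0.52728854 -1.46857651] 50.9268424372579
expected foot px [336.1 263.7]
[0.07 0.03 3.05]
```

View pics/s4.png

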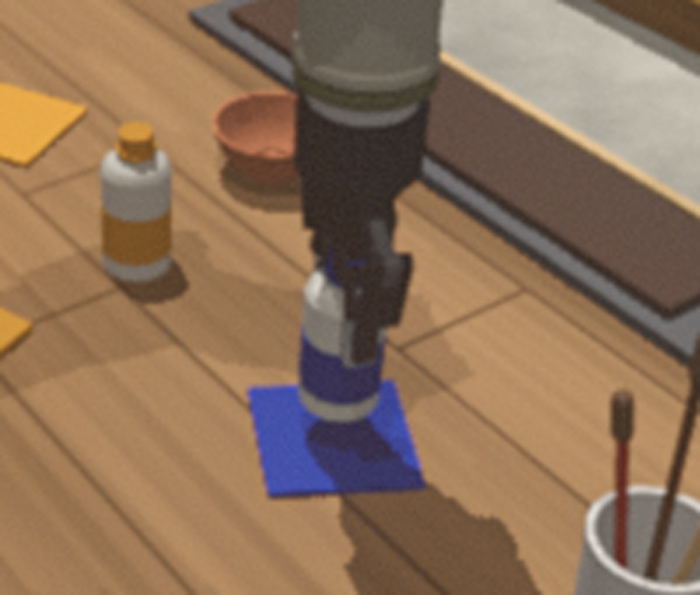

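The blue bottle is held upright above the blue tile, whose centre is at crop (334,436). The ochre bottle stands shut on the bench at (137,205). I'll lower blue.

>>> arm_command --increments '[{"slide":[0.1,0,1],"angular":[0,0,0],"gripper":30},{"slide":[0,0,1],"angular":[0,0,0],"gripper":30},{"slide":[0,0,0.5],"angular":[0,0,0],"gripper":30},{"slide":[0,0,0.2],"angular":[0,0,0],"gripper":30},{"slide":[0,0,0.1],"angular":[0,0,0],"gripper":30},{"slide":[0,0,0.1],"angular":[0,0,0],"gripper":30},{"slide":[0,0,0],"angular":[0,0,0],"gripper":30}]'

```text
t: 20.0
position: [551.5, -215.6, 56.3]
tool_rot: [0.564, 3.09, -0.0]
wrist_force: [-0.2, -0.2, -2.1]
finger_gap: 51.2
gripper_force: 52.9
```

>>> arm_command --increments '[{"slide":[0,0,0.1],"angular":[0,0,0],"gripper":30},{"slide":[0,0,0],"angular":[0,0,0],"gripper":30}]'

```text
t: 20.2
position: [551.6, -215.6, 55.5]
tool_rot: [0.564, 3.09, -0.0]
wrist_force: [-0.7, -0.4, -1.8]
finger_gap: 50.9
gripper_force: 53.1
```

>>> arm_command --increments '[{"slide":[0,0,0.05],"angular":[0,0,0],"gripper":30},{"slide":[0,0,0],"angular":[0,0,0],"gripper":30}]'

```text
t: 20.4
position: [551.7, -215.7, 55.4]
tool_rot: [0.564, 3.09, -0.0]
wrist_force: [-1.4, -0.1, 3.9]
finger_gap: 50.7
gripper_force: 53.5
```

>>> arm_command --increments '[{"slide":[0,0,0],"angular":[0,0,0],"gripper":70},{"slide":[0,0,0],"angular":[0,0,0],"gripper":85},{"slide":[0,0,0],"angular":[0,0,0],"gripper":100},{"slide":[0,0,0],"angular":[0,0,0],"gripper":100},{"slide":[0,0,-2],"angular":[0,0,0],"gripper":100},{"slide":[0,0,-3],"angular":[0,0,0],"gripper":100},{"slide":[0,0,-3],"angular":[0,0,0],"gripper":100},{"slide":[0,0,-3],"angular":[0,0,0],"gripper":100},{"slide":[0,0,-1],"angular":[0,0,0],"gripper":100}]'

```text
t: 21.3
position: [552.5, -216.0, 177.7]
tool_rot: [0.563, 3.087, -0.001]
wrist_force: [-0.2, -0.1, 0.4]
finger_gap: 85.3
gripper_force: 0.0
```

>>> arm_command --increments '[{"slide":[0.6,1.5,0],"angular":[0,0,0],"gripper":100},{"slide":[1.1,3,0],"angular":[0,0,0],"gripper":100},{"slide":[1.2,3,0],"angular":[0,0,0],"gripper":100},{"slide":[1.1,3,0],"angular":[0,0,0],"gripper":100},{"slide":[1.2,3,0],"angular":[0,0,0],"gripper":100},{"slide":[1.1,3,0],"angular":[0,0,0],"gripper":100},{"slide":[1.2,3,0],"angular":[0,0,0],"gripper":100},{"slide":[0.8,2.5,0],"angular":[0,0,0],"gripper":100},{"slide":[0,0,0],"angular":[0,0,0],"gripper":100},{"slide":[0,0,0],"angular":[0,0,0],"gripper":100},{"slide":[0,0,0],"angular":[0,0,0],"gripper":100}]'

```text
t: 22.4
position: [550.8, 19.0, 174.0]
tool_rot: [-0.564, -3.089, 0.001]
wrist_force: [0.1, -0.2, 1.0]
finger_gap: 85.8
gripper_force: 0.0
```

```bash
python3 - <<'E'
from h import *
s=robot.read_state();print(s["t"],s["position"]);print(go([551,20,51]))
E
```

```text
22.4 [550.76581083  19.01011514 174.01483566]
[-0.    0.11 12.3 ]
```

>>> arm_command --increments '[{"slide":[0,0.1,2],"angular":[0,0,0],"gripper":100},{"slide":[0,0,2.5],"angular":[0,0,0],"gripper":100},{"slide":[0,0,2.5],"angular":[0,0,0],"gripper":100},{"slide":[0,0,2],"angular":[0,0,0],"gripper":100},{"slide":[0,0,2],"angular":[0,0,0],"gripper":100},{"slide":[0,0,1],"angular":[0,0,0],"gripper":100},{"slide":[0,0,0.3],"angular":[0,0,0],"gripper":100},{"slide":[0,0,0],"angular":[0,0,0],"gripper":100},{"slide":[0,0,0],"angular":[0,0,0],"gripper":100}]'

```text
t: 23.3
position: [552.2, 20.3, 52.5]
tool_rot: [0.564, 3.089, 0.0]
wrist_force: [0.2, 0.7, -0.4]
finger_gap: 85.5
gripper_force: 0.0
```

>>> arm_command --increments '[{"slide":[0,0,0],"angular":[0,0,0],"gripper":60},{"slide":[0,0,0],"angular":[0,0,0],"gripper":60},{"slide":[0,0,0],"angular":[0,0,0],"gripper":50},{"slide":[0,0,0],"angular":[0,0,0],"gripper":30},{"slide":[0,0,0],"angular":[0,0,0],"gripper":30},{"slide":[0,0,0],"angular":[0,0,0],"gripper":30},{"slide":[0,0,0],"angular":[0,0,0],"gripper":30}]' --force 50

```text
t: 24.0
position: [552.0, 20.3, 52.5]
tool_rot: [0.564, 3.09, -0.0]
wrist_force: [-1.0, -2.0, 6.6]
finger_gap: 50.6
gripper_force: 50.7
```

>>> arm_command --increments '[{"slide":[0,0,-1],"angular":[0,0,0],"gripper":30},{"slide":[0,0,-2],"angular":[0,0,0],"gripper":30},{"slide":[0,0,-3],"angular":[0,0,0],"gripper":30},{"slide":[0.4,1.6,0],"angular":[0,0,0],"gripper":30},{"slide":[0.9,3,0],"angular":[0,0,0],"gripper":30},{"slide":[0.9,3,0],"angular":[0,0,0],"gripper":30},{"slide":[0.9,3,0],"angular":[0,0,0],"gripper":30},{"slide":[0.9,3,0],"angular":[0,0,0],"gripper":30},{"slide":[0.9,3,0],"angular":[0,0,0],"gripper":30},{"slide":[0.9,3,0],"angular":[0,0,0],"gripper":30},{"slide":[0.6,1.6,0],"angular":[0,0,0],"gripper":30},{"slide":[0,0,0],"angular":[0,0,0],"gripper":30}]'

```text
t: 25.2
position: [566.0, 244.8, 111.9]
tool_rot: [-0.557, -3.091, -0.002]
wrist_force: [-1.1, -1.1, -4.2]
finger_gap: 50.8
gripper_force: 53.2
```

>>> arm_command --increments '[{"slide":[0,0,0],"angular":[0,0,0],"gripper":30},{"slide":[0,0,1],"angular":[0,0,0],"gripper":30},{"slide":[0,0,1],"angular":[0,0,0],"gripper":30},{"slide":[0,0,0.5],"angular":[0,0,0],"gripper":30},{"slide":[0,0,0],"angular":[0,0,0],"gripper":30},{"slide":[0,0,0],"angular":[0,0,0],"gripper":30},{"slide":[0,0,0],"angular":[0,0,0],"gripper":30}]'

```text
t: 25.9
position: [567.0, 241.4, 87.0]
tool_rot: [0.564, 3.09, 0.0]
wrist_force: [0.2, -0.1, -3.2]
finger_gap: 51.0
gripper_force: 53.2
```

```bash
python3 - <<'E'
from h import *
im=robot.camera("side")[:,:,::-1]
s=robot.read_state();print(s["t"],s["position"],s["wrist_force"])
p=s["position"];print("foot px",proj("side",[p[0],p[1],p[2]-52.5]),"tile px",proj("side",[566.5,241,6]))
print(go([566.5,241,58.5]))
cv2.imwrite("pics/s5.png",cv2.resize(im[90:230,160:330],None,fx=4,fy=4,interpolation=2))
E
```

```text
25.95 [566.97796002 241.50345225  87.06523731] [ 0.50765256  0.62139046 -3.63015505]
foot px [241.7 175.8] tile px [242.1 184.2]
[ 0.03 -0.07  2.86]
```

View pics/s5.png

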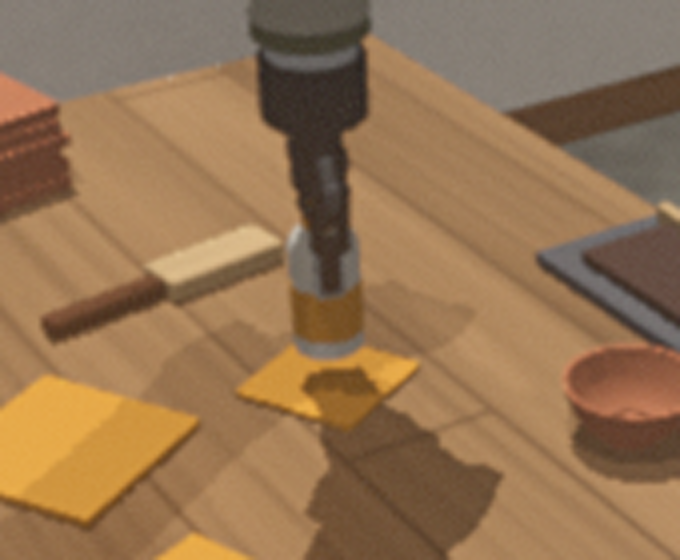

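The ochre bottle hangs upright at (328,300) over the small ochre tile, whose centre is around (328,378). I'll lower it.

>>> arm_command --increments '[{"slide":[0,0,1],"angular":[0,0,0],"gripper":30},{"slide":[0,0,0.8],"angular":[0,0,0],"gripper":30},{"slide":[0,0,0.5],"angular":[0,0,0],"gripper":30},{"slide":[0,0,0.2],"angular":[0,0,0],"gripper":30},{"slide":[0,0,0.1],"angular":[0,0,0],"gripper":30},{"slide":[0,0,0.1],"angular":[0,0,0],"gripper":30},{"slide":[0,0,0.1],"angular":[0,0,0],"gripper":30},{"slide":[0,0,0],"angular":[0,0,0],"gripper":30}]'

```text
t: 26.75
position: [566.8, 241.5, 58.9]
tool_rot: [0.564, 3.09, 0.0]
wrist_force: [-0.4, 0.6, -2.5]
finger_gap: 50.7
gripper_force: 53.2
```

>>> arm_command --increments '[{"slide":[0,0,0.07],"angular":[0,0,0],"gripper":30},{"slide":[0,0,0],"angular":[0,0,0],"gripper":30}]'

```text
t: 26.95
position: [567.0, 241.5, 58.6]
tool_rot: [0.564, 3.09, 0.001]
wrist_force: [-1.7, -0.7, 2.2]
finger_gap: 50.9
gripper_force: 53.9
```

Contact made. Release and retreat upward.

>>> arm_command --increments '[{"slide":[0,0,0],"angular":[0,0,0],"gripper":70},{"slide":[0,0,0],"angular":[0,0,0],"gripper":85},{"slide":[0,0,0],"angular":[0,0,0],"gripper":100},{"slide":[0,0,0],"angular":[0,0,0],"gripper":100},{"slide":[0,0,-2],"angular":[0,0,0],"gripper":100},{"slide":[0,0,-3],"angular":[0,0,0],"gripper":100},{"slide":[0,0,-3],"angular":[0,0,0],"gripper":100},{"slide":[0,0,-4],"angular":[0,0,0],"gripper":100},{"slide":[0,0,-4],"angular":[0,0,0],"gripper":100}]'

```text
t: 27.85
position: [566.4, 241.3, 219.4]
tool_rot: [-0.564, -3.09, 0.001]
wrist_force: [0.3, 0.1, -0.0]
finger_gap: 85.6
gripper_force: 0.0
```

>>> arm_command --increments '[{"slide":[3,3,0],"angular":[0,0,0],"gripper":100},{"slide":[3,3,0],"angular":[0,0,0],"gripper":100},{"slide":[3,3,0],"angular":[0,0,0],"gripper":100},{"slide":[3,3,0],"angular":[0,0,0],"gripper":100},{"slide":[3,3,0],"angular":[0,0,0],"gripper":100},{"slide":[2,2,0],"angular":[0,0,0],"gripper":100},{"slide":[0,0,0],"angular":[0,0,0],"gripper":100},{"slide":[0,0,0],"angular":[0,0,0],"gripper":100}]'

```text
t: 28.65
position: [467.3, 460.8, 217.8]
tool_rot: [0.561, 3.091, -0.001]
wrist_force: [0.2, -1.1, -1.2]
finger_gap: 85.5
gripper_force: 0.0
```

```bash
python3 - <<'E'
from h import *
im=robot.camera("side")[:,:,::-1];im2=robot.camera("top")[:,:,::-1]
a=im2[150:270,140:400];b=im[110:310,170:430]
cv2.imwrite("pics/s6.png",np.vstack([cv2.resize(a,None,fx=1.8,fy=1.8,interpolation=2),cv2.resize(b,None,fx=1.8,fy=1.8,interpolation=2)]))
E
```

```text
(no output)
```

View pics/s6.png

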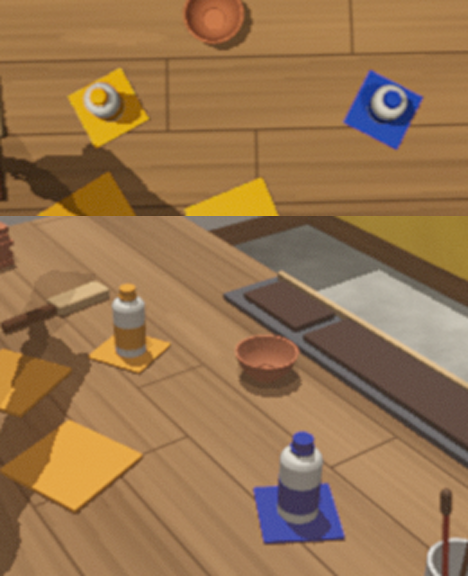

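Both bottles stand upright and shut on their own tiles: ochre at side crop (130,325), blue at (300,480). The bystanders haven't moved.

```bash
python3 -c "
from workcell import robot
print(robot.sign_off())"
```

```text
the job is handed in; nothing more can be done
None
```

Both tops were pressed fully shut first, then the bottles were swapped; each now stands upright and shut near the middle of its own tile, with the pot, bowl and beater untouched, and the job was handed in at about 29 s.

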